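# Silence the medicine reminder and take off the child-safety cap

## Task

It is medicine time: press the blue button on the white reminder box fully down and let it come back up. Then open the amber tablet bottle in its holder: push its white child-safety cap firmly down against its spring, keep it pushed down while twisting it counter-clockwise until it comes free, and lift it off. Finish while still holding the cap in the gripper, level and still, a few centimetres straight above the open mouth of the bottle; do not shift the spice jar, the mug or the tin.

Things in the scene. Friction and masses are not known exactly. Their poses are not given: they have to be found in the camera images.
- bottle: Amber tablet bottle clamped immovably (it cannot turn) in a grey holder: square foot 104x104x8 mm, round collar 72 mm across up to 28 mm, clamp screw reaching 51 mm to +x. Origin: on the worktop, on the bottle's axis; z up. Bottle 60 mm across up to 63 mm, shoulder narrowing to 42 mm at 74 mm, then the neck, 41 mm across, rim at 95 mm.
- mouth (a point): Centre of the bottle's open mouth, at the rim, 95 mm above the worktop, on the bottle's axis.
- cap: White ribbed round safety cap, 52 mm in diameter, 30 mm tall, about 42 g, loose. Origin: centre of its open underside, z up along its axis. Locked (at the start) the origin is 84 mm above the worktop on the bottle's axis, its x axis parallel to the bottle's. A bayonet then stops it from lifting or turning. Its sides are free for fingers, 84 to 114 mm above the worktop.
- cap_top (a point): Centre of the cap's flat top (two red arrows), 30 mm above its origin. To unlock, push down at least 5 mm against the spring (4 N to start, 6.5 N at 5 mm, 8 N at the hard bottom, 8 mm), keep it down and turn counter-clockwise seen from above. From 50 to 135 degrees of turn (a quarter turn is good) it is free to lift straight off; at about 139 it meets a stop.
- reminder: White reminder box, 84 (x) x 112 (y) x 34 mm, fixed to the worktop, with a dark blank display and a blue push button on top. Origin: centre of its underside.
- ack_button_top (a point): Centre of the top of the blue button, 28 mm in diameter, 56 mm above the worktop when up (box frame: x -4, y -24 mm), in a grey ring 44 mm across whose top is 46 mm above the worktop. Moves down with the button.
- ack_button (a joint): Travel of the blue button, m: 0 up, 0.006 fully down; a spring (1.5 N at the top, 5 N fully down) brings it back.
- spice_jar: Spice jar with green lid, 46 mm in diameter, 106 mm tall, loose; leave alone. Origin: centre of its underside.
- mug: Blue and white mug, 78x112x92 mm with its handle, loose; leave alone. Origin: centre of its underside.
- tin: Low round food tin, 86 mm in diameter, 40 mm tall, loose; leave alone. Origin: centre of its underside.
Not all that is in view belongs to the job. What is shaped like the cap but brown, pink or yellow is not meant.

How it is judged (in metres and radians):
On the way, in this order (a step that is already met when the one before it is completed fails the run):
1. the blue button is pressed fully down (past 5 of its 6 mm) (value of joint ack_button above 0.005 m), for 0.05 s.
2. the blue button is let up again (under 1.5 mm) (value of joint ack_button below 0.0015 m), for 0.1 s.
3. the cap, still locked, is pushed down by over 3.5 mm (z of cap in the frame of bottle below 0.0805 m and angle between the x axis of cap and the x axis of bottle, either way round below 0.25 rad), for 0.05 s.
4. the cap is turned by over 40 degrees on the neck (angle between the x axis of cap and the x axis of bottle, either way round above 0.7 rad and z of cap in the frame of bottle below 0.09 m and horizontal distance between cap and mouth below 0.006 m), for 0.05 s.
At the end, for the whole second after the job is handed in: The fingers hold the cap at rest, its underside 15 to 120 mm above the bottle's rim, within 25 mm of the bottle's axis, tilted less than 0.25 rad and not touching the bottle; the button is up; spice jar, mug and tin are within 30 mm of where they stood (z of cap in the frame of mouth between 0.015 and 0.12 m and horizontal distance between cap and mouth below 0.025 m and angle between cap's own z axis and vertical below 0.25 rad and linear speed of cap below 0.03 m/s and contact force between the fingers and cap above 1 N and contact force between cap and bottle below 0.05 N and value of joint ack_button below 0.0015 m and distance of each of spice_jar, mug, tin from where it was at the start of the episode below 0.03 m); the arm keeps its last pose, push and grip.
It fails at once if the spice jar is shifted by over 30 mm or tipped (distance of spice_jar from where it was at the start of the episode above 0.03 m or angle between spice_jar's own z axis and vertical above 0.5 rad).
It fails at once if the mug is shifted by over 30 mm or tipped (distance of mug from where it was at the start of the episode above 0.03 m or angle between mug's own z axis and vertical above 0.5 rad).
It fails at once if the tin is shifted by over 30 mm or tipped (distance of tin from where it was at the start of the episode above 0.03 m or angle between tin's own z axis and vertical above 0.5 rad).
It also fails if it takes over 51 s, if anything falls off the work surface, if the arm or the gripper's body presses on something with over 40 N, if the wrist force passes 120 N, or if a joint passes its speed limit or range.

## Robot

A 7-joint arm with a two-finger parallel gripper is mounted at the origin on a cart in front of the work surface, level with it; the furniture and walls round the work are solid. World frame = base frame: x ahead of the robot, y to its left, z up, the work surface at z = 0. Lengths are in mm, angles in rad, forces in N, time in s.
With the tool pointing down it reaches from about 400 to 900 mm from the base axis. Payload 5.5 kg.
Tool frame: the origin (TCP) lies at the very end of the fingers, on their centre line; the grasp point (between the pads) lies 19 mm behind it; z points along the fingers, y is the line along which they close (so a half turn about z gives the same grasp; the last joint's range is limited). The gripper opens to 85 mm and grips with 20 to 120 N. Pads are 22 mm wide; open, the fingers measure 114 mm over their backs; the gripper's body (76 mm by 85 mm) begins 54 mm behind the grasp point. The pads swing forward as they close: fully open they stand 13 mm farther back than shut.
Start: joints at [-1.014, 0.501, -0.427, 1.55, 0.221, 1.138, -0.21], TCP at [188.196, 622.159, 231.31] pointing down, gripper open.
Joint ranges: [-2.88, 2.88], [-0.31, 2.03], [-1.54, 1.56], [0.2, 2.42], [-1.41, 4.55], [0.19, 2.02], [-2.57, 2.57]. Speed limits (rad/s): [2.57, 2.57, 3.14, 3.14, 3.14, 3.14, 3.14].

## Interface

Orientations are given as a 3x3 rotation matrix whose columns are the frame's x, y, z axes.
In Python, from workcell import * gives the robot as it stands. Calls block until the motion is done:
- reach(position, orientation): joint-space move of the TCP to a pose.
- line_to(position, frame=None, max_speed=150): straight line of the TCP; frame=None keeps the orientation; max_speed is the mean speed in mm/s.
- goto_joints(angles): joint-space move.
- set_gripper(opening): finger opening in mm; the grip force is fixed at half the most; returns when the fingers have stopped.
- wait(seconds).
- ik(position, orientation): joint angles nearest the present ones, or None.
- state(): the state.
- grab_frame(name): name is "scene" or "top" or "wrist"; returns the picture (384x512x3 uint8, red, green, blue); there is no depth.
- camera_info(name): a dict with "fov_y" (degrees; the focal length in pixels is half the picture's height over the tangent of half this angle, whatever the lens; pixels are square), "cx", "cy" (the principal point, pixels), "dist" ([k1, k2, p1, p2, k3] as OpenCV has them; the pictures are not rectified), "R" (3x3) and "t" (3): a world point X has camera coordinates R X + t. Camera axes: x right, y down, z forward; pixel columns grow to the right and rows downward; lengths in mm; the calibration is good to about 2 mm. A picture is of the moment at which its call begins: read the wrist's pose just before it. camera_info takes no time and is no camera call; for the wrist camera it gives the pose at the moment of the call.
A pose or a line that the arm cannot do raises PlanningError and nothing moves.
- close_job(): hands the job in; it is judged then, once.
The state is a dict: "time": time; "qpos": joint angles; "qvel": joint speeds; "tau": joint torques, N m; "ee_pos": TCP position; "eef_rot": TCP orientation; "contact_force": force on the tool from outside, world axes, zero at the start; "ft_torque": the same for the moment, N m; "finger_gap": finger opening in mm; "grasp_force": force on a finger pad.
Only numpy, scipy, OpenCV 4.12 (cv2) and the standard library are available. Lean on these libraries where they do the work, as an engineer would, in place of code of your own. Each camera call takes 0.05 s, during which the arm holds its last target. There are 200 camera calls.

## Working session

There is one attempt and no reset: what is moved stays moved. The work goes in short steps, each a Python script; the robot and the scene stay as the last script left them, time stands still between calls to the robot, and variables do not carry over. Pictures are saved under pics/ and viewed, at most 10 in all, crops included, and the job is handed in when it is done.

```bash
mkdir -p pics; python3 - <<'E'
from workcell import *
import cv2
for n in("scene","top"):
    f=grab_frame(n); cv2.imwrite(f"pics/{n}0.png",f[:,:,::-1]); c=camera_info(n); print(n,c)
s=state(); print(s["time"],s["ee_pos"],s["eef_rot"],s["finger_gap"])
E
```

```text
scene {'fov_y': 57.562865055790226, 'cx': 255.25719122562666, 'cy': 187.15172672795828, 'dist': array([-0.0286627,  0.       ,  0.       ,  0.       ,  0.       ]), 'R': array([[-0.8526943 , -0.52234083,  0.00851412],
       [-0.40710128,  0.65418166, -0.63742835],
       [ 0.32738508, -0.54699763, -0.77046259]]), 't': array([587.22890825, 242.70504068, 854.82892683])}
top {'fov_y': 43.11607796027672, 'cx': 253.874882309229, 'cy': 179.16877744538237, 'dist': array([-0.18620119,  0.        ,  0.        ,  0.        ,  0.        ]), 'R': array([[-0.02095659, -0.9996297 ,  0.01735763],
       [-0.99031627,  0.0183719 , -0.13760871],
       [ 0.13723886, -0.02007335, -0.99033457]]), 't': array([  95.17874414,  643.01620497, 1221.7010564 ])}
0.1 [188.1020975  621.52357976 230.36478512] [[-9.57169802e-01  2.89526657e-01 -5.33853419e-04]
 [ 2.89527149e-01  9.57168305e-01 -1.69297224e-03]
 [ 2.08269781e-05 -1.77502696e-03 -9.99998424e-01]] 85.42237286334965
```

View pics/scene0.png

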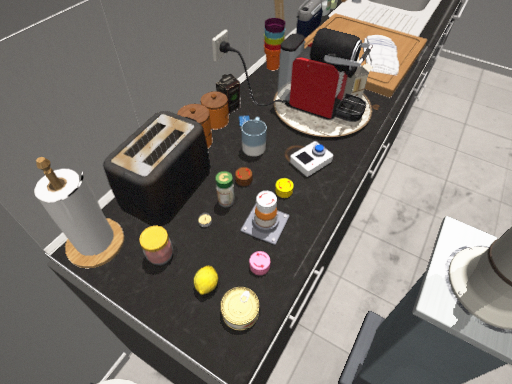

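View pics/top0.png

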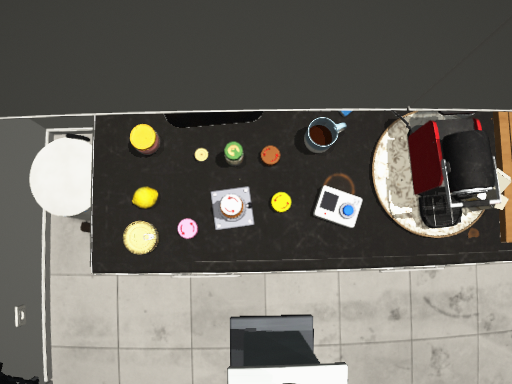

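The scene view shows the white cap at about (266,200) and the blue button at (319,148). The top view shows the cap at (232,202) and the button at (348,210), with the pink and yellow decoys, mug, jar and tin well apart from them. Next I'll measure by colour.

```bash
cat > h.py <<'E'
from workcell import *
import numpy as np, cv2
def K(c,h=384):
    f=h/2/np.tan(np.radians(c["fov_y"]/2)); return np.array([[f,0,c["cx"]],[0,f,c["cy"]],[0,0,1]])
def ray(c,uv):
    p=cv2.undistortPoints(np.array([[uv]],float),K(c),np.array(c["dist"]))[0,0]
    return -c["R"].T@c["t"], c["R"].T@np.array([p[0],p[1],1])
def onz(c,uv,z):
    o,d=ray(c,uv); return o+d*(z-o[2])/d[2]
def tri(a,b):
    (o,d),(p,e)=a,b
    s=np.linalg.lstsq(np.c_[d,-e],p-o,rcond=None)[0]
    return (o+d*s[0]+p+e*s[1])/2, np.linalg.norm(o+d*s[0]-p-e*s[1])
def blob(m,near,r):
    g=np.zeros(m.shape,np.uint8); cv2.circle(g,near,r,1,-1)
    n,l,st,ce=cv2.connectedComponentsWithStats((m&(g>0)).astype(np.uint8))
    i=1+np.argmax(st[1:,4]); return ce[i],st[i]
def rotz(a,down=True): # tool down, y axis (closing line) at angle a
    y=np.array([np.cos(a),np.sin(a),0]); z=np.array([0,0,-1.]); return np.c_[np.cross(y,z),y,z]
E
python3 - <<'E'
from h import *
R={}
for n,b,cp in(("scene",(319,148),(266,199)),("top",(348,210),(232,201))):
    f=cv2.imread(f"pics/{n}0.png"); h=cv2.cvtColor(f,cv2.COLOR_BGR2HSV); c=camera_info(n)
    bl=(h[...,0]>98)&(h[...,0]<125)&(h[...,1]>130)&(h[...,2]>60)
    ce,st=blob(bl,b,14); print(n,"button",ce,st,onz(c,ce,56)); R[n]=ray(c,ce)
    x,y=cp; cr=f[y-32:y+32,x-32:x+32]; cv2.imwrite(f"pics/c_{n}.png",cv2.resize(cr,None,fx=6,fy=6,interpolation=cv2.INTER_CUBIC))
    wh=(h[...,1]<45)&(h[...,2]>170); ce,st=blob(wh,cp,20); print("white",ce,st,onz(c,ce,114))
print(tri(R["scene"],R["top"]))
a,b=cv2.imread("pics/c_scene.png"),cv2.imread("pics/c_top.png"); cv2.imwrite("pics/c.png",np.hstack([a,b]))
E
```

```text
scene button [319.11111111 147.74074074] [315 144   9   8  54] [ 554.31086715 -157.80047959   56.        ]
white [266.07058824 198.61176471] [256 191  21  16 255] [572.13747313 140.11182614 114.        ]
top button [347.54878049 209.8902439 ] [343 205  10  11  82] [ 558.43313244 -157.67493268   56.        ]
white [233.03571429 200.86772487] [212 187  39  34 756] [582.47234972 135.89504478 114.        ]
(array([ 556.60662513, -158.50020198,   54.78072119]), np.float64(3.987593142951551))
```

View pics/c.png

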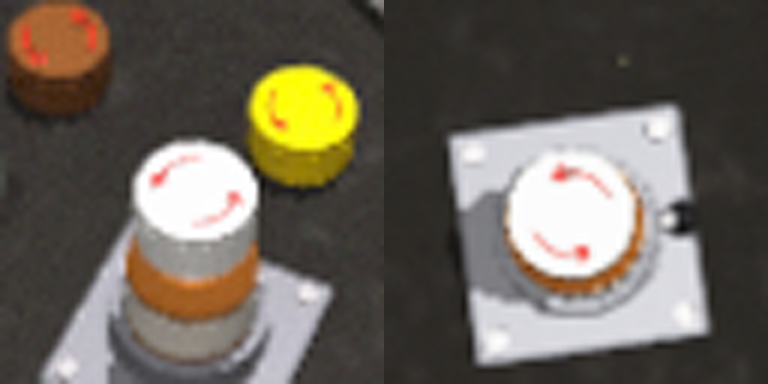

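The crops show the cap's top centred at about (266.3,198.3) in the scene view and (230.8,204.3) in the top view. The clamp screw points toward image-right, which is world −y. Next I'll triangulate and check which wrist yaws are reachable.

```bash
python3 - <<'E'
from h import *
a,b=camera_info("scene"),camera_info("top")
print(tri(ray(a,(266.3,198.3)),ray(b,(230.8,204.3))),onz(a,(266.3,198.3),114),onz(b,(230.8,204.3),114))
for P in([576,140,200],[576,140,80],[556.5,-158.5,50]):
    for d in range(-180,180,20):
        q=ik(P,rotz(np.radians(d)))
        print(P,d,None if q is None else np.round(q,2))
w=camera_info("wrist"); s=state(); Rt=s["eef_rot"]
print("cam in tool",Rt.T@(-w["R"].T@w["t"]-s["ee_pos"]), "\n",Rt.T@w["R"].T, w["fov_y"])
E
```

```text
(array([572.66479758, 140.91587108, 116.25869912]), np.float64(2.781714050597817)) [572.14822794 138.95279709 114.        ] [574.16443364 141.48336119 114.        ]
[576, 140, 200] -180 [ 0.58  0.79 -1.3   1.71  0.8   1.28  2.23]
[576, 140, 200] -160 [-1.15  0.83  1.36  1.77 -0.86  1.28 -2.36]
[576, 140, 200] -140 [-1.15  0.83  1.36  1.77 -0.86  1.28 -2.01]
[576, 140, 200] -120 [-1.07  0.66  1.13  1.77 -0.66  1.15 -1.82]
[576, 140, 200] -100 [-0.51  0.41  0.29  1.75 -0.13  1.   -1.91]
[576, 140, 200] -80 [-0.46  0.4   0.22  1.75 -0.1   1.   -1.59]
[576, 140, 200] -60 [-0.41  0.4   0.16  1.75 -0.08  1.   -1.27]
[576, 140, 200] -40 [-0.37  0.4   0.11  1.75 -0.05  1.   -0.94]
[576, 140, 200] -20 [-0.33  0.4   0.06  1.74 -0.03  1.   -0.61]
[576, 140, 200] 0 [-0.28  0.4   0.    1.74 -0.    1.   -0.28]
[576, 140, 200] 20 [-0.24  0.4  -0.06  1.74  0.03  1.    0.04]
[576, 140, 200] 40 [-0.2   0.4  -0.11  1.74  0.05  1.    0.37]
[576, 140, 200] 60 [-0.15  0.4  -0.17  1.74  0.08  1.01  0.7 ]
[576, 140, 200] 80 [-0.11  0.41 -0.23  1.74  0.11  1.01  1.02]
[576, 140, 200] 100 [-0.07  0.41 -0.27  
[... 2101 characters left out ...]
56.5, -158.5, 50] 40 [ 0.1   0.58  0.17  1.87 -0.15  0.7   1.05]
[556.5, -158.5, 50] 60 [ 0.13  0.58  0.13  1.87 -0.11  0.7   1.37]
[556.5, -158.5, 50] 80 [ 0.2   0.58  0.05  1.87 -0.04  0.7   1.66]
[556.5, -158.5, 50] 100 [ 0.27  0.58 -0.05  1.87  0.04  0.7   1.94]
[556.5, -158.5, 50] 120 [ 0.32  0.58 -0.11  1.86  0.1   0.7   2.24]
[556.5, -158.5, 50] 140 [ 0.37  0.58 -0.17  1.86  0.15  0.71  2.55]
[556.5, -158.5, 50] 160 [-0.62  1.16  1.35  1.89 -1.23  1.25 -2.32]
cam in tool [  77.09011105   -0.89842052 -142.60047164] 
 [[-5.35095842e-04 -9.52381786e-01 -3.04907604e-01]
 [ 9.99999805e-01 -4.11605216e-04 -4.69291107e-04]
 [ 3.21442743e-04 -3.04907796e-01  9.52381821e-01]] 67.49371435331196
```

```bash
python3 - <<'E'
from h import *
import pickle
fs=[];cs=[]
for P,d in(([573,140.5,250],-40),([556.6,-158,200],0)):
    reach(P,rotz(np.radians(d))); wait(.3); cs.append(camera_info("wrist")); fs.append(grab_frame("wrist"))
s=state(); print(s["time"],s["ee_pos"],s["contact_force"])
pickle.dump((fs,cs),open("w.pkl","wb"))
for i,(nm,lo,hi) in enumerate((("cap",0,0),("btn",98,125))):
    h=cv2.cvtColor(fs[i],cv2.COLOR_RGB2HSV)
    if i: m=(h[...,0]>98)&(h[...,0]<125)&(h[...,1]>130)&(h[...,2]>60)
    else: m=(h[...,1]<50)&(h[...,2]>190)
    ce,st=blob(m,(256,192),250); print(nm,ce,st,onz(cs[i],ce,56 if i else 114))
cv2.imwrite("pics/w.png",cv2.resize(np.hstack(fs),(800,300),interpolation=cv2.INTER_AREA)[:,:,::-1])
E
```

```text
4.1667 [ 556.91233209 -157.18748523  200.10172511] [-0.25415344  0.00730881 -0.48304239]
cap [ 67.1377129  214.17261036] [    6   123   137   184 14385] [393.00651688 239.86700861 114.        ]
btn [486.43070362 198.25799574] [470 185  36  29 469] [ 816.45095281 -182.04317711   56.        ]
```

View pics/w.png

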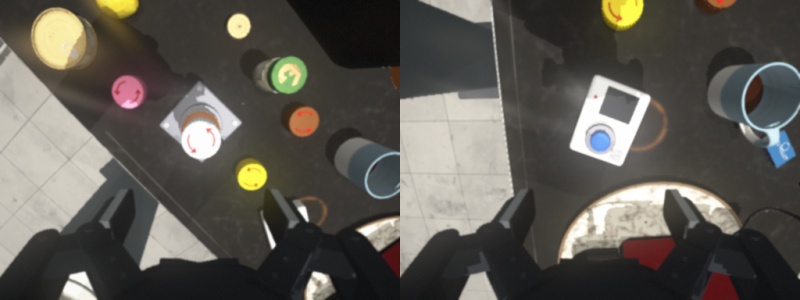

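The wrist views show the cap top near (257,178) and the button near (256,179) in full-size pixels. The space around both is clear.

```bash
python3 - <<'E'
from h import *
import pickle
fs,cs=pickle.load(open("w.pkl","rb"))
h=cv2.cvtColor(fs[1],cv2.COLOR_RGB2HSV)
m=(h[...,0]>98)&(h[...,0]<125)&(h[...,1]>110)&(h[...,2]>60)
ce,st=blob(m,(256,179),26); print("btn",ce,st,onz(cs[1],ce,56))
h=cv2.cvtColor(fs[0],cv2.COLOR_RGB2HSV)
m=(h[...,2]>225); m=cv2.morphologyEx(m.astype(np.uint8),cv2.MORPH_CLOSE,np.ones((7,7)))>0
ce,st=blob(m,(257,178),34); 
print("cap",ce,st)
x,y=257,178; cv2.imwrite("pics/wc.png",cv2.resize(np.hstack([fs[0][y-40:y+40,x-40:x+40],np.repeat(m[y-40:y+40,x-40:x+40,None]*255,3,2).astype(np.uint8)]),None,fx=5,fy=5)[:,:,::-1])
for q in (ce,(st[0]+st[2]/2-.5,st[1]+st[3]/2-.5)): print(onz(cs[0],q,114))
E
```

```text
btn [255.90752688 180.73978495] [244 169  25  24 465] [ 559.2499344  -162.48231641   56.        ]
cap [256.93826503 178.78552422] [ 232  155   51   49 1879]
[575.51144485 138.18489372 114.        ]
[575.41557085 137.97295381 114.        ]
```

View pics/wc.png

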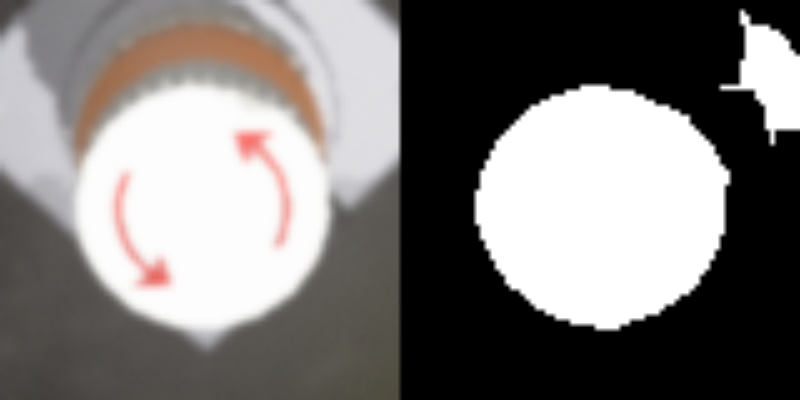

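```bash
python3 - <<'E'
from h import *
B=[558.2,-160.3]
set_gripper(0); line_to(B+[65]); f0=state()["contact_force"]
z=57
while z>=47:
    line_to(B+[z],max_speed=25); s=state(); f=s["contact_force"]-f0
    print(z,np.round(s["ee_pos"],1),np.round(f,1))
    if f[2]>9: break
    z-=1
wait(.15)
line_to(B+[70],max_speed=60); wait(.2); s=state(); print(s["time"],s["contact_force"]-f0)
line_to(B+[200]); print(state()["time"])
E
```

```text
57 [ 558.1 -160.3   56.9] [-0.3  0.4  0.8]
56 [ 558.4 -160.4   56.2] [-0.1 -0.4  0.8]
55 [ 558.4 -160.4   55.2] [-0.7  0.1  1.3]
54 [ 558.4 -160.3   54.1] [0.2 0.3 2.4]
53 [ 558.4 -160.3   53.1] [0.1 0.3 2. ]
52 [ 558.4 -160.4   52.1] [0.8 0.5 4.2]
51 [ 558.4 -160.3   51.1] [ 1.  -0.   4.4]
50 [ 558.4 -160.4   50.2] [0.5 0.2 5.9]
49 [ 558.5 -160.4   50. ] [-2.6  0.5 13.2]
9.3 [ 0.87196551  0.4759626  -0.40340796]
10.3167
```

The button bottomed out at 50 mm and came back up. Now I'll approach and grip the cap.

```bash
python3 - <<'E'
from h import *
C=[574.5,139.0]; R=rotz(np.radians(-40))
line_to([558.2,-160.3,230]); set_gripper(85)
reach(C+[230],R); line_to(C+[130]); f0=state()["contact_force"]
line_to(C+[83],max_speed=80); wait(.2); print(np.round(state()["contact_force"]-f0,1))
set_gripper(40); wait(.2); s=state()
print(s["time"],s["ee_pos"],s["finger_gap"],s["grasp_force"],"f",R.T@(s["contact_force"]-f0),s["ft_torque"])
grab=grab_frame("wrist"); cv2.imwrite("pics/g.png",grab[:,:,::-1])
np.save("f0.npy",f0)
E
```

```text
[ 0.2 -2.1  0.6]
14.9583 [574.6720887  139.02183777  83.28282045] 50.32235862678138 61.84772785403766 f [-1.60074417 -1.20257233 -3.30407116] [-0.05953407  0.21340741 -0.00850147]
```

View pics/g.png

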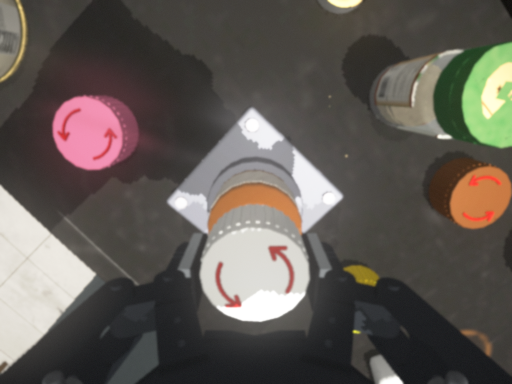

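The fingers hold the cap squarely: its top is at (255,270), between the pads, and the grip force is 62 N. Now I'll push it down and watch the force.

```bash
python3 - <<'E'
from h import *
f0=np.load("f0.npy"); C=[574.5,139.0]
im=cv2.imread("pics/g.png"); print("cap est",onz(camera_info("wrist"),(254.5,271),114))
for z in(81,79,78,77,76):
    line_to(C+[z],max_speed=30); wait(.1); s=state(); print(z,np.round(s["ee_pos"],1),np.round(s["contact_force"]-f0,1),round(s["finger_gap"],1))
wait(.1)
g=grab_frame("wrist"); cv2.imwrite("pics/g2.png",g[:,:,::-1])
print(state()["time"])
E
```

```text
cap est [577.53292003 140.49531043 114.        ]
81 [574.7 139.   81.2] [-2.  -1.3  4.8] 50.9
79 [574.7 139.1  79.3] [-3.  -1.2  5.8] 50.9
78 [574.7 139.   78.4] [-2.1 -0.4  6.5] 50.8
77 [574.7 139.   77.4] [-2.2 -1.3  7.1] 50.6
76 [574.7 139.   76.4] [-2.7 -1.3  7.7] 50.5
16.9083
```

The force follows the spring, about 7.7 N at about 7.4 mm, so there's no slip. Now the twist.

```bash
python3 - <<'E'
from h import *
f0=np.load("f0.npy"); P=[574.5,139.0,76]
for d in range(-32,65,8):
    line_to(P,rotz(np.radians(d)),max_speed=150); s=state(); y=s["eef_rot"][:,1]
    print(d,round(np.degrees(np.arctan2(y[1],y[0])),1),np.round(s["ee_pos"],1),np.round(s["contact_force"]-f0,1),np.round(s["ft_torque"][2],2),round(s["time"],2))
    if abs(s["ft_torque"][2])>2.5: break
wait(.1); g=grab_frame("wrist"); cv2.imwrite("pics/g3.png",g[:,:,::-1]); 
E
```

```text
-32 -32.0 [575.2 139.2  76.7] [-2.1 -1.9  6.9] 0.01 17.2
-24 -24.0 [575.4 139.3  76.8] [-0.4 -1.6  7.4] 0.03 17.49
-16 -16.0 [575.6 139.3  76.8] [-0.6 -1.5  7.2] 0.03 17.78
-8 -8.0 [575.7 139.3  76.9] [-1.1 -1.   7.8] 0.05 18.07
0 0.0 [575.7 139.3  76.9] [-1.4 -1.2  7.1] -0.0 18.37
8 8.0 [575.8 139.4  76.9] [-1.5 -1.5  7.4] 0.02 18.66
16 16.0 [575.8 139.4  76.9] [-1.1 -1.3  7.4] 0.07 18.95
24 24.0 [575.8 139.3  76.9] [-0.9 -2.   7.9] 0.06 19.24
32 32.0 [575.8 139.3  76.9] [-0.8 -0.3  6.5] 0.03 19.53
40 40.0 [575.8 139.4  76.9] [-0.7 -1.4  6.9] -0.0 19.82
48 48.0 [575.8 139.4  76.9] [-0.8 -0.2  7.3] 0.09 20.12
56 56.0 [575.8 139.4  76.9] [-1.3 -0.6  6.4] 0.02 20.41
64 64.0 [575.8 139.4  76.9] [-1.4 -0.2  6.9] 0.03 20.7
```

View pics/g3.png

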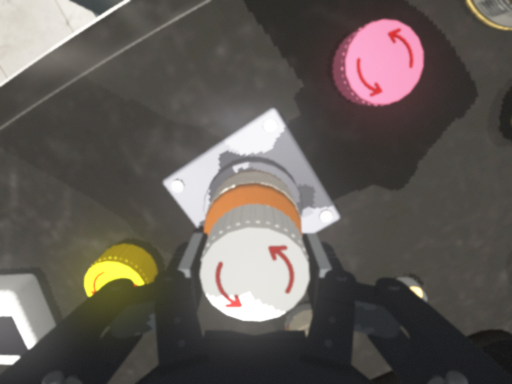

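The arrows look the same in the gripper view as before, so the cap turned the full 104° with the fingers. Now I'll lift.

```bash
python3 - <<'E'
from h import *
f0=np.load("f0.npy"); p=[575.5,139.2]
for z in(84,92,105,145):
    line_to(p+[z],max_speed=40); s=state(); print(z,np.round(s["ee_pos"],1),np.round(s["contact_force"]-f0,1),round(s["finger_gap"],1),round(s["grasp_force"],1))
wait(.5); 
a,b=grab_frame("wrist"),grab_frame("scene"); b=cv2.resize(b[120:300,160:400],(512,384))
cv2.imwrite("pics/e.png",cv2.resize(np.hstack([a,b]),(800,300))[:,:,::-1]); print(state()["time"])
E
```

```text
84 [575.3 139.1  83.6] [-0.2 -1.8  4. ] 50.4 62.6
92 [575.6 139.2  92.1] [-1.5 -0.3 -0.7] 50.4 62.4
105 [575.8 139.2 105.4] [-0.9 -0.9  0.5] 50.5 62.4
145 [575.2 139.1 144.7] [-0.8  0.  -1.1] 50.6 62.4
23.775
```

View pics/e.png

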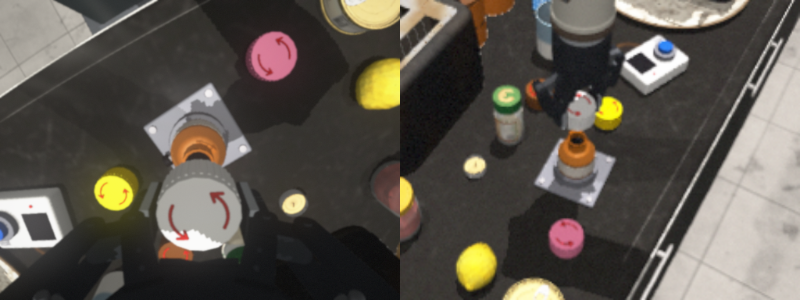

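The cap is held level above the open amber neck, at (198,210) in the wrist half of the picture. The neck is clear of it, and the jar and button look undisturbed. I'm handing the job in.

```bash
python3 -c "
from workcell import *
print(close_job())"
```

```text
the job is handed in; nothing more can be done
None
```

I pressed the blue button fully and let it up, then pushed the cap down, twisted it 104° counter-clockwise and lifted it off. I handed the job in at about 24 s with the gripper holding the cap about 50 mm above the bottle's rim; the system gave no verdict.

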